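Hang the red glue cartridge in the free slot of the rack

ROBOT

A 7-joint arm with a two-finger parallel gripper is mounted at the origin on a cart in front of the work surface, level with it; the furniture and walls round the work are solid. World frame = base frame: x ahead of the robot, y to its left, z up, the work surface at z = 0. Lengths are in m, angles in rad, forces in N, time in s.
With the tool pointing down it reaches from about 0.4 to 0.85 m from the base axis. Payload 10.4 kg.
Tool frame: the origin (TCP) lies midway between the tips of the shut fingers; the grasp point (between the pads) lies 19 mm behind it; z points along the fingers, y is the line along which they close (so a half turn about z gives the same grasp; the last joint's range is limited). The gripper opens to 87 mm and grips with 3 to 60 N. Pads are 19 mm wide; open, the fingers measure 117 mm over their backs; the gripper's body (75 mm by 190 mm) begins 51 mm behind the grasp point.
Start: joints at [-1.264, 0.332, -0.065, 1.46, 0.022, 1.35, -0.088], TCP at [0.202, 0.591, 0.223] pointing down, gripper open.
Joint ranges: [-2.6, 2.6], [-0.5, 2.12], [-1.47, 1.34], [0.16, 2.42], [-1.27, 4.41], [0.06, 2.06], [-2.6, 2.6]. Speed limits (rad/s): [2.22, 2.22, 2.79, 2.79, 3.14, 3.14, 3.14].

INTERFACE

Orientations are given as a unit quaternion [x, y, z, w].
In Python, from bench import r gives the robot as it stands.
- The arm moves only by the tool apply_moves, never from a script. Its argument "steps" is a list of rows, each a list of 7 numbers: the turn, a rotation vector about the tool's x, y, z in rad, then the shift along the tool's x, y, z in mm, then the opening, from -1 (shut) to 1 (fully open). In form: [[ax, ay, az, x, y, z, claw], ...]. A call has 1 to 20 rows; each row is the pose to reach, as a shift and turn from the pose commanded when the call began, along the tool's axes at that moment; what a row does not reach only later rows make up. A row lasts 1/12 s, in which the tool goes at most 41.7 mm and 7.16 degrees, less where a joint would pass 70% of its speed; a pose out of reach is approached as far as the arm can. A call with a gripper value outside its range is refused whole. The fingers move at their own pace and stop on an object; "force" is the grip in N (left out, the last holds). Time passes only in rows, so rows that repeat a pose let the fingers close. It gives the time, the measured TCP pose, the force, the opening and the grip force at its end, in the units of the state.
- r.read_state(): the state, without advancing time (a new reading comes with each control period).
- r.camera(name): name is "scene" or "side" or "wrist"; returns a dict with "pixels" (420x560x3 uint8, red, green, blue), "z_map" (420x560 float32, m along the optical axis (not along the pixel's ray), 0 where there is no reading), "fovy" (degrees; the focal length in pixels is half the picture's height over the tangent of half this angle, whatever the lens; pixels are square), "cx", "cy" (the principal point, pixels), "k1" (the pictures are not rectified: a ray, as slopes to the right and down, at radius r is drawn at 1 + k1 r^2 times it, then the intrinsics apply), "position" and "orientation" of the camera in the world. Camera axes: x right, y down, z forward; pixel columns grow to the right and rows downward; lengths in m; the calibration is good to about 2 mm. A picture is of the moment at which its call begins.
- r.close_job(): hands the job in; it is judged then, once.
The state is a dict: "time": time; "joint_positions": joint angles; "joint_vel": joint speeds; "joint_torque": joint torques, N m; "ee_pos": TCP position; "eef_rot": TCP orientation; "ft_force": force on the tool from outside, world axes, zero at the start; "torque": the same for the moment, N m; "width": finger opening in m; "grip_force": force on a finger pad.
Only numpy, scipy, OpenCV 4.12 (cv2) and the standard library are available. Lean on these libraries where they do the work, as an engineer would, in place of code of your own. Each camera call takes 0.05 s, during which the arm holds its last target. There are 200 camera calls.

TASK

Put the glue cartridge with the red knob into the free slot of the small metal rack: slide it in sideways from the open front, all the way to the back of the slot, so that it hangs upright with its flange resting on top of the slotted plate, and let go. Keep it upright on the way, and leave the yellow and blue cartridges where they are.

Things in the scene. Friction and masses are not known exactly. Their poses are not given: they have to be found in the camera images.
- red_cartridge_center (a point): Centre (66 mm above the foot) of the loose 132 mm tall, 90 g cartridge with a red knob, standing upright on the bench; z is its axis. Heights above this centre: black foot, 34 mm across, -66 to -54 mm; white barrel, 20 mm across, to +16; white round flange, 50 mm across, +16 to +21; red knob, 24 mm across, the place to grip, +21 to +66. Seated, the centre is 16 mm straight below slot_seat.
- slot_seat (a point): Where the red cartridge's axis belongs in the free slot, on the plate's upper face. +x points into the slot, +y to the blue cartridge's slot (left, seen from the open front), z up. The slot is 30 mm wide (15 mm either side), closed 10 mm beyond this point along +x, open at the front edge 50 mm away along -x, the last 15 mm flaring to 60 mm wide.
- rack: Fixed rack with two slots 100 mm apart: grey panels, aluminium top plate 200 x 90 mm, 6 mm thick, upper face 106 mm above the bench. Origin: centre of its underside; axes as slot_seat's; place and yaw vary. The foot is too wide for the slot: barrels enter from the front, foot below the plate, flange above it. Below, the space is free down to an 8 mm base plate reaching 5 mm farther out in front.
- yellow_cartridge_center (a point): Cartridge standing on the bench, the same shape and size as the red one, with a yellow knob; this point is its centre, half-way up (66 mm above its foot). A bystander: leave it standing.
- blue_cartridge_center (a point): Cartridge that already hangs in the rack's other slot, 100 mm from the free one, the same shape and size as the red one, with a blue knob; this point is its centre, half-way up (66 mm above its foot). A bystander: leave it hanging.
Not all that is in view belongs to the job. What is shaped like the part that bears red_cartridge_center but pink or turquoise is not meant.

How it is judged:
At the end, for the whole second after the job is handed in: The red cartridge hangs in the free slot at rest, its flange on the plate: its axis within 15 mm of the seat on the open side, 10 mm otherwise, its height within 6 mm of seated, and upright within 0.17 rad (10 degrees) (x of red_cartridge_center in the frame of slot_seat between -0.015 and 0.01 m and y of red_cartridge_center in the frame of slot_seat between -0.01 and 0.01 m and z of red_cartridge_center in the frame of slot_seat between -0.022 and -0.01 m and angle between red_cartridge_center's own z axis and vertical below 0.17 rad); the robot touches nothing.
It fails at once if the yellow cartridge was shifted or knocked over (more than 30 mm) (distance of yellow_cartridge_center from where it was at the start of the episode above 0.03 m).
It fails at once if the blue cartridge was shifted or pulled out (more than 20 mm) (distance of blue_cartridge_center from where it was at the start of the episode above 0.02 m).
It fails at once if the red cartridge was tipped over (more than 0.7 rad, 40 degrees) (angle between red_cartridge_center's own z axis and vertical above 0.7 rad).
It also fails if it takes over 38 s, if anything falls off the work surface, if the arm or the gripper's body presses on something with over 40 N, if the wrist force passes 120 N, or if a joint passes its speed limit or range.

## Working session

There is one attempt and no reset: what is moved stays moved. The work goes in short steps, Python scripts to look and compute and a tool call to move; the robot and the scene stay as the last step left them, time stands still between calls to the robot, and variables do not carry over. Pictures are saved under pics/ and viewed, at most 10 in all, crops included, and the job is handed in when it is done.

Besides the shell and the picture viewer there is one more tool, called after ">>>" as name([rows], argument=value, ...), one row to a line, values as JSON. apply_moves: Moves the arm, as the interface text tells. Its arguments: {"type":"object","properties":{"steps":{"type":"array","items":{"type":"array","items":{"type":"number"}}},"force":{"type":"number"}},"required":["steps"]}

```bash
mkdir -p pics
cat > h.py <<'E'
import numpy as np, cv2
from bench import r
from scipy.spatial.transform import Rotation as R
def cam(n,save=None):
    c=r.camera(n)
    if save: cv2.imwrite(f'pics/{save}.png',c['pixels'][:,:,::-1])
    return c
def rays(c,uv):
    uv=np.asarray(uv,float).reshape(-1,2); f=210/np.tan(np.radians(c['fovy'])/2)
    d=(uv-[c['cx'],c['cy']])/f; u=d.copy()
    for _ in range(20): u=d/(1+c['k1']*(u**2).sum(1,keepdims=True))
    return R.from_quat(c['orientation']).apply(np.c_[u,np.ones(len(u))])
def plane(c,uv,z):
    D=rays(c,uv); p=np.array(c['position']); return p+D*((z-p[2])/D[:,2])[:,None]
def cloud(c):
    v,u=np.mgrid[0:420,0:560]; D=rays(c,np.c_[u.ravel(),v.ravel()])
    return (np.array(c['position'])+D*c['z_map'].reshape(-1,1)).reshape(420,560,3)
def blobs(c,lo,hi,amin=40):
    h=cv2.cvtColor(c['pixels'],cv2.COLOR_RGB2HSV); m=cv2.inRange(h,lo,hi)
    n,l,s,ce=cv2.connectedComponentsWithStats(m)
    return [(s[i],ce[i],l==i) for i in range(1,n) if s[i][4]>amin]
E
python3 - <<'E'
from h import *
a=cam('scene','scene');b=cam('side','side')
for n,c in(('scene',a),('side',b)):
    print(n,c['position'],c['fovy'],c['k1'],(c['z_map']>0).mean())
    P=cloud(c)
    for nm,lo,hi in(('red',(0,120,60),(8,255,255)),('red2',(168,120,60),(180,255,255)),('yel',(20,120,80),(35,255,255)),('blue',(100,120,60),(130,255,255))):
        for s,ce,m in blobs(c,lo,hi):
            q=P[m&(c['z_map']>0)]
            print(nm,s,ce.round(),np.median(q,0).round(3) if len(q) else None,q[:,2].max().round(3) if len(q) else None)
s=r.read_state();print(s['time'],s['ee_pos'],s['eef_rot'],s['width'])
cv2.imwrite('pics/both.png',cv2.resize(np.hstack([a['pixels'],b['pixels']])[:,:,::-1],(800,300)))
E
```

```text
scene [ 0.06907646 -0.79334812  0.74633115] 51.035468973521645 -0.12334632411906434 0.9936267006802721
red [273 215  12  21 212] [278. 225.] [ 0.446 -0.139  0.118] 0.134
red [356 223  11   8  69] [361. 227.] [ 0.661 -0.175  0.047] 0.058
red [511 395  13  14  78] [517. 402.] [ 0.616 -0.69   0.035] 0.04
yel [174 166  24  17 334] [185. 174.] [0.385 0.319 0.018] 0.024
yel [540 253  20  18  62] [549. 261.] [ 1.004 -0.497  0.028] 0.031
yel [339 269  15  23 276] [346. 280.] [ 0.476 -0.35   0.12 ] 0.136
yel [389 397  11  10  67] [394. 401.] [ 0.422 -0.572  0.05 ] 0.053
blue [ 94   8  62  17 332] [124.  15.] [0.603 1.883 0.147] 0.172
blue [111  26  72  24 479] [147.  37.] [0.587 1.367 0.147] 0.178
blue [192  33  25  16 222] [205.  42.] [0.933 1.514 0.02 ] 0.165
blue [140  52  91  28 711] [185.  66.] [0.595 0.856 0.148] 0.177
blue [ 236   56   58   31 1054] [265.  72.] [0.96  0.858 0.046] 0.086
blue [ 154   80  110   44 1139] [208. 103.] [0.538 0.48  0.149] 0.169
blue [260 128   9  17 131] [264. 135.] [0.601 0.211 0.14 ] 0.158
blue [183 208  22  20 180] [193. 217.] [0.329 0.109 0.019] 0.025
bl
[... 453 characters left out ...]
4  15 282] [223.  13.] [0.611 1.878 0.149] 0.176
blue [203  28  63  20 400] [234.  36.] [0.594 1.363 0.149] 0.18
blue [279  38  20  15 160] [288.  46.] [0.93  1.513 0.026] 0.112
blue [215  56  79  25 596] [254.  69.] [0.602 0.848 0.15 ] 0.181
blue [305  67  54  28 961] [331.  81.] [0.968 0.856 0.048] 0.092
blue [212  87  99  38 943] [261. 105.] [0.552 0.474 0.151] 0.179
blue [290 135   9  16 117] [294. 142.] [0.604 0.209 0.144] 0.161
blue [209 197  14  19 132] [215. 206.] [0.331 0.111 0.019] 0.025
blue [ 361  295   86   39 1509] [411. 315.] [ 0.709 -0.397  0.025] 0.042
0.1 [0.2022962  0.59098691 0.22183027] [ 1.64147922e-01  9.86435522e-01 -6.45247000e-04 -7.13619219e-05] 0.08703026174034996
```

View pics/scene.png

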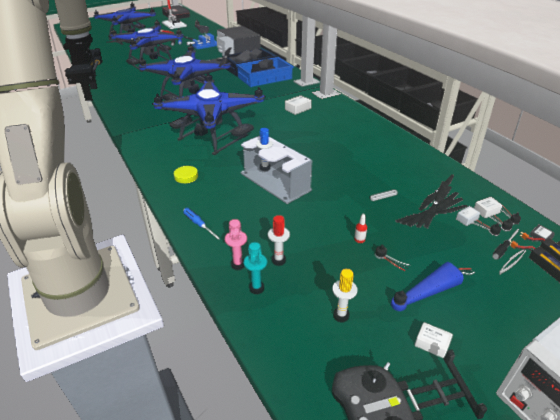

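View pics/side.png

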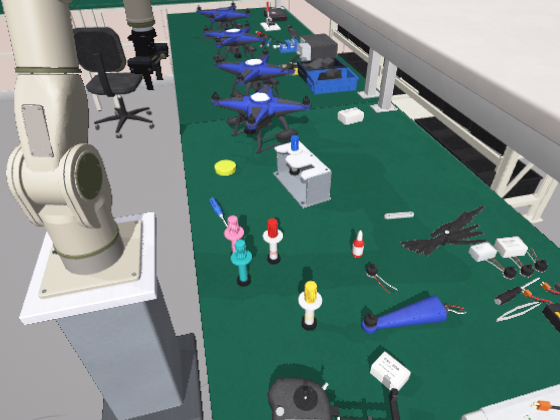

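Candidates in the scene picture:
- Red-knob cartridge at (278,225), which is the target.
- Pink lookalike at (235,230) and turquoise lookalike at (255,255), both decoys.
- Red-capped bottle at (361,227), a clutter item.
- Yellow bystander at (346,280).
- Blue, hanging in the rack, at (264,135).

Next I'll fit the rack and take a close crop.

Run:
```python
from h import *
T=[]
for n in('scene','side'):
    c=cam(n); P=cloud(c)
    m=(np.abs(P[:,:,2]-.106)<.006)&(np.hypot(P[:,:,0]-.6,P[:,:,1]-.19)<.2)&(c['z_map']>0)
    h=cv2.cvtColor(c['pixels'],cv2.COLOR_RGB2HSV); m&=h[:,:,1]<80
    q=P[m]; T.append(q); print(n,len(q),np.median(q[:,2]),cv2.minAreaRect(q[:,:2].astype(np.float32)*1000))
    for lo,hi,z in(((0,120,60),(8,255,255),.11),((20,120,80),(35,255,255),.11),((100,120,60),(130,255,255),.1335)):
        for s,ce,mm in blobs(c,lo,hi):
            if 100<s[4]<290 and 10<s[2]+0<16 or s[2]==9 : 
                pp=P[mm]; g=pp[pp[:,2]>pp[:,2].max()-.004]
                print(ce.round(),plane(c,[ce],z).round(4),'top',g.mean(0).round(4))
    o=P.reshape(-1,3); k=(o[:,2]>.25)&(o[:,0]>.3)&(o[:,0]<1)&(np.abs(o[:,1])<.5); print('overhead',o[k].min(0) if k.any() else 0, k.sum())
    if n=='scene': A=c['pixels'][120:310,180:380]
    else: B=c['pixels'][120:310,180:380]
    # BEV of plate
q=np.vstack(T); im=np.zeros((300,300,3),np.uint8)
uv=((q[:,:2]-[.45,.05])*1000).astype(int); ok=((uv>=0)&(uv<300)).all(1); im[299-uv[ok,1],uv[ok,0]]=255
a=cv2.resize(np.hstack([A,B])[:,:,::-1],None,fx=2,fy=2,interpolation=2)
out=np.zeros((600,800,3),np.uint8); out[:380,:]=a[:, :800]; out[380:,:220]=cv2.resize(im,(220,220),interpolation=cv2.INTER_AREA)
cv2.imwrite('pics/crop.png',out)
```

```text
scene 985 0.10595161839165479 ((610.0606689453125, 167.14779663085938), (94.89766693115234, 215.52682495117188), 12.755453109741211)
[278. 225.] [[ 0.4521 -0.1293  0.11  ]] top [ 0.0691 -0.7933  0.7463]
[346. 280.] [[ 0.4822 -0.3429  0.11  ]] top [ 0.0691 -0.7933  0.7463]
[264. 135.] [[0.6069 0.2223 0.1335]] top [ 0.0691 -0.7933  0.7463]
overhead [ 0.70412893 -0.49990758  0.45131282] 17142
side 892 0.10604674297308475 ((613.4468383789062, 166.30577087402344), (93.15076446533203, 216.4227294921875), 11.930314064025879)
[272. 227.] [[ 0.4526 -0.1282  0.11  ]] top [ 0.305  -0.8375  0.7463]
[310. 291.] [[ 0.4828 -0.3422  0.11  ]] top [ 0.4825 -0.3455  0.132 ]
[294. 142.] [[0.6067 0.2248 0.1335]] top [0.6064 0.2174 0.1587]
[215. 206.] [[ 0.3272 -0.0378  0.1335]] top [0.3317 0.1182 0.0217]
overhead [ 0.70690581 -0.49997942  0.45279764] 21765
```

View pics/crop.png

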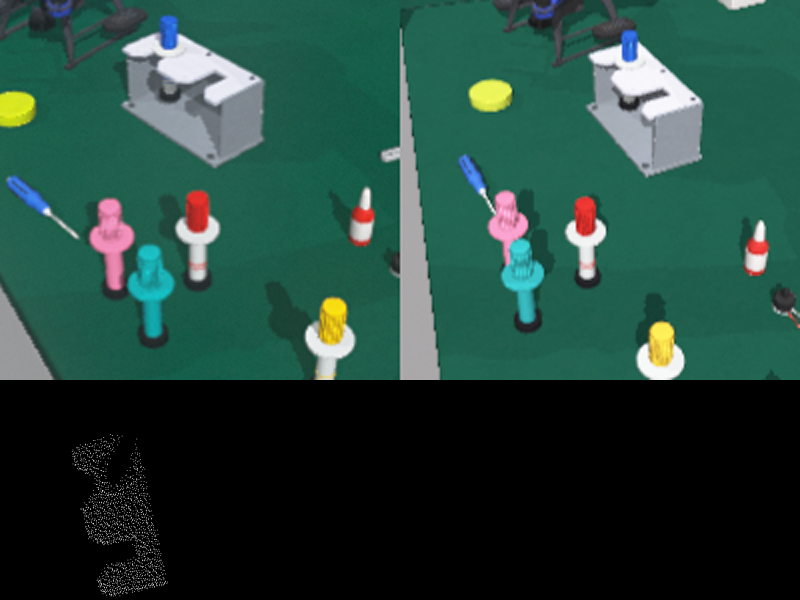

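The crop confirms the choice. The red-knob cartridge has a white flange and barrel, and the pink and turquoise ones stand to its left. The rack's slots open toward the robot, and the free slot is the near-right one. From this I get:
- Rack centre about (0.611, 0.167), yaw about 12°.
- Slot seat about (0.626, 0.119).
- Predicted blue at (0.6055, 0.217), against a measured (0.606, 0.217), so they agree.

Next I'll work out the offset to a point above red.

```bash
cat >> h.py <<'E'
def off(p,yaw_y,p0=None,q0=None):
    "row (turn, shift mm) to TCP p with tool down and tool y at yaw_y deg"
    s=r.read_state(); p0=s['ee_pos'] if p0 is None else p0; q=R.from_quat(s['eef_rot'] if q0 is None else q0)
    a=np.radians(yaw_y); y=np.array([np.cos(a),np.sin(a),0]); z=np.array([0,0,-1.]); x=np.cross(y,z)
    t=R.from_matrix(np.c_[x,y,z])
    return np.r_[(q.inv()*t).as_rotvec().round(3),(q.inv().apply(np.array(p)-p0)*1000).round(1)]
E
python3 - <<'E'
from h import *
for n in('scene','side'):
    c=cam(n);P=cloud(c)
    for nm,lo,hi in(('pink',(160,70,120),(175,255,255)),('turq',(85,120,60),(97,255,255))):
        for s,ce,mm in blobs(c,lo,hi):
            q=P[mm]; q=q[(q[:,2]>.07)&(q[:,2]<.095)]
            if len(q)>20: print(nm,q.mean(0).round(3),q.min(0).round(3),q.max(0).round(3))
    o=P.reshape(-1,3)
    for y in(-.13,.12):
        k=(o[:,2]>.35)&(o[:,0]>.5)&(o[:,0]<1)&(np.abs(o[:,1]-y)<.03); print('shelf',y,o[k].min(0) if k.any() else 0)
for p in((.202,.591,.32),(.40,.25,.32),(.452,-.132,.30)): print(off(p,-78))
E
```

```text
pink [ 0.356 -0.104  0.087] [ 0.335 -0.121  0.081] [ 0.383 -0.072  0.095]
turq [ 0.358 -0.192  0.087] [ 0.337 -0.21   0.081] [ 0.385 -0.16   0.095]
shelf -0.13 [ 0.70466154 -0.15999792  0.45259384]
shelf 0.12 [0.70584441 0.09001267 0.452344  ]
pink [ 0.36  -0.104  0.087] [ 0.336 -0.122  0.081] [ 0.385 -0.076  0.095]
turq [ 0.363 -0.194  0.087] [ 0.34  -0.211  0.082] [ 0.388 -0.167  0.095]
shelf -0.13 [ 0.70747637 -0.15984128  0.4540507 ]
shelf 0.12 [0.70767726 0.09016377 0.45448246]
[-0.000e+00  1.000e-03  2.602e+00  3.000e-01 -4.000e-01 -9.770e+01]
[-0.000e+00  1.000e-03  2.602e+00 -2.975e+02 -2.589e+02 -9.760e+01]
[-0.000e+00  1.000e-03  2.602e+00 -4.704e+02 -6.034e+02 -7.740e+01]
```

>>> apply_moves([
  [0, 0, 0, 0, 0, -98, 1],
  [0, 0, 0, 0, 0, -98, 1],
  [0, 0, 0, 0, 0, -98, 1],
  [0, 0, 2.6, -297, -259, -98, 1],
  [0, 0, 2.6, -297, -259, -98, 1],
  [0, 0, 2.6, -297, -259, -98, 1],
  [0, 0, 2.6, -297, -259, -98, 1],
  [0, 0, 2.6, -297, -259, -98, 1],
  [0, 0, 2.6, -297, -259, -98, 1],
  [0, 0, 2.6, -297, -259, -98, 1],
  [0, 0, 2.6, -297, -259, -98, 1],
  [0, 0, 2.6, -297, -259, -98, 1],
  [0, 0, 2.6, -470, -603, -78, 1],
  [0, 0, 2.6, -470, -603, -78, 1],
  [0, 0, 2.6, -470, -603, -78, 1],
  [0, 0, 2.6, -470, -603, -78, 1],
  [0, 0, 2.6, -470, -603, -78, 1],
  [0, 0, 2.6, -470, -603, -78, 1],
  [0, 0, 2.6, -470, -603, -78, 1],
  [0, 0, 2.6, -470, -603, -78, 1],
], force=25)

```text
time: 1.97
ee_pos: [0.4408, -0.0645, 0.3042]
eef_rot: [0.943, 0.334, 0.001, -0.0]
ft_force: [1.3, -0.3, 0.6]
width: 0.0871
grip_force: 0.0
```

Run:
```python
from h import *
print(off((.452,-.132,.30),-78)); print(np.round(r.read_state()['joint_positions'],2))
```

```text
[-0.00e+00 -1.00e-03  4.71e-01 -3.38e+01  5.95e+01  4.10e+00]
[-0.6  -0.16  0.57  1.8   0.09  1.48 -0.93]
```

>>> apply_moves([
  [0, 0, 0.47, -30, 50, 4, 1],
  [0, 0, 0.47, -30, 50, 4, 1],
  [0, 0, 0.47, -30, 50, 4, 1],
  [0, 0, 0.47, -30, 50, 4, 1],
  [0, 0, 0.47, -30, 50, 4, 1],
  [0, 0, 0.47, -30, 50, 4, 1],
])

```text
time: 2.47
ee_pos: [0.4495, -0.12, 0.3]
eef_rot: [0.994, 0.11, 0.0, -0.0]
ft_force: [-0.6, 0.2, 0.0]
width: 0.0869
grip_force: 0.0
```

Run:
```python
from h import *
s=r.read_state();print(s['time'],s['ee_pos'],s['eef_rot'],s['ft_force'])
c=cam('wrist','wrist1');P=cloud(c)
print(c['position'])
for s,ce,m in blobs(c,(0,120,60),(8,255,255)):
    q=P[m&(c['z_map']>0)]; g=q[q[:,2]>.126]; print(s,ce,plane(c,[ce],.11),len(g),g.mean(0) if len(g) else 0,q[:,2].max() if len(q) else 0)
m=(np.abs(P[:,:,2]-.085)<.005)&(np.hypot(P[:,:,0]-.452,P[:,:,1]+.132)<.045)
q=P[m]; print('flange',len(q),cv2.minEnclosingCircle(q[:,:2].astype(np.float32)))
print(off((.452,-.132,.30),-78))
```

```text
2.4667 [ 0.44950324 -0.12004541  0.29998764] [ 9.93957571e-01  1.09764943e-01  1.40055767e-05 -6.89181662e-05] [-0.5747253   0.2196032   0.01639149]
[ 0.51961256 -0.10436824  0.46169437]
[349   4  23  25 281] [357.83274021  18.69039146] [[ 0.64314337 -0.15832843  0.11      ]] 0 0 0.05445822381139259
[418  35  41   3  71] [437.30985915  36.18309859] [[ 0.64706356 -0.24327249  0.11      ]] 0 0 0.004679831463927031
[281 181  21  25 405] [290.47407407 193.3037037 ] [[ 0.45201218 -0.13260106  0.11      ]] 341 [ 0.45439432 -0.1316974   0.13118383] 0.1333086628421038
flange 790 ((0.4531424641609192, -0.13225510716438293), 0.025058697909116745)
[-0.00e+00 -0.00e+00  1.10e-02 -3.00e-01  1.24e+01  0.00e+00]
```

View pics/wrist1.png

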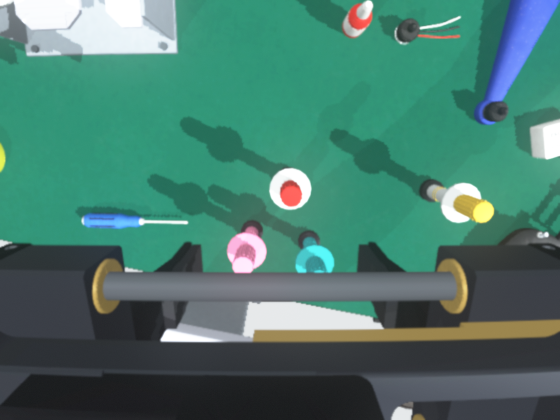

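The wrist view shows the red knob at (290,193) on its round white flange. The flange fits a circle of radius 25.06 mm at (0.453, -0.132), which matches the given size. Pink is at (243,255), turquoise at (315,262) and yellow at (475,205), all clear of the fingers. I'll descend and grip.

>>> apply_moves([
  [0, 0, 0.01, 1.5, 12.5, 60, 1],
  [0, 0, 0.01, 1.5, 12.5, 60, 1],
  [0, 0, 0.01, 1.5, 12.5, 100, 1],
  [0, 0, 0.01, 1.5, 12.5, 130, 1],
  [0, 0, 0.01, 1.5, 12.5, 155, 1],
  [0, 0, 0.01, 1.5, 12.5, 180, 1],
  [0, 0, 0.01, 1.5, 12.5, 195, 1],
  [0, 0, 0.01, 1.5, 12.5, 205, 1],
  [0, 0, 0.01, 1.5, 12.5, 205, 1],
  [0, 0, 0.01, 1.5, 12.5, 205, 0],
  [0, 0, 0.01, 1.5, 12.5, 205, -0.6],
  [0, 0, 0.01, 1.5, 12.5, 205, -1],
  [0, 0, 0.01, 1.5, 12.5, 205, -1],
  [0, 0, 0.01, 1.5, 12.5, 205, -1],
  [0, 0, 0.01, 1.5, 12.5, 205, -1],
  [0, 0, 0.01, 1.5, 12.5, 205, -1],
  [0, 0, 0.01, 1.5, 12.5, 205, -1],
], force=25)

```text
time: 3.93
ee_pos: [0.4537, -0.1319, 0.0951]
eef_rot: [0.995, 0.103, 0.0, -0.0]
ft_force: [0.3, -0.7, 0.4]
width: 0.0421
grip_force: 0.0
```

>>> apply_moves([
  [0, 0, 0, 0, 0, 0, -1],
  [0, 0, 0, 0, 0, 0, -1],
  [0, 0, 0, 0, 0, 0, -1],
  [0, 0, 0, 0, 0, 0, -1],
  [0, 0, 0, 0, 0, 0, -1],
  [0, 0, 0, 0, 0, 0, -1],
  [0, 0, 0, 0, 0, 0, -1],
])

```text
time: 4.52
ee_pos: [0.4537, -0.1319, 0.095]
eef_rot: [0.995, 0.103, -0.0, -0.0]
ft_force: [-0.1, -0.9, 0.0]
width: 0.0232
grip_force: 25.0
```

>>> apply_moves([
  [0, 0, 0, 0, 0, -15, -1],
  [0, 0, 0, 0, 0, -40, -1],
  [0, 0, 0, 0, 0, -70, -1],
  [0, 0, 0, 0, 0, -100, -1],
  [0, 0, 0, 0, 0, -130, -1],
  [0, 0, 0, 10, -20, -155, -1],
  [0, 0, 0, 20, -45, -155, -1],
  [0, 0, 0, 30, -75, -155, -1],
  [0, 0, 0, 45, -105, -155, -1],
  [0, 0, 0, 60, -135, -155, -1],
  [0, 0, 0, 72, -165, -155, -1],
  [0, 0, 0, 82, -190, -155, -1],
  [0, 0, 0, 91, -210, -155, -1],
  [0, 0, 0, 91, -210, -155, -1],
  [0, 0, 0, 91, -210, -155, -1],
  [0, 0, 0, 91, -210, -155, -1],
])

```text
time: 5.85
ee_pos: [0.4996, 0.0915, 0.2498]
eef_rot: [0.995, 0.103, -0.0, 0.0]
ft_force: [0.2, -0.8, -0.9]
width: 0.0231
grip_force: 25.0
```

Run:
```python
from h import *
s=r.read_state();print(s['time'],s['ee_pos'],s['eef_rot'],s['ft_force'],s['width'],s['grip_force'])
c=cam('wrist','wrist2');P=cloud(c)
h=cv2.cvtColor(c['pixels'],cv2.COLOR_RGB2HSV)
m=(np.abs(P[:,:,2]-.106)<.004)&(np.hypot(P[:,:,0]-.61,P[:,:,1]-.167)<.15)&(h[:,:,1]<80)
q=P[m]; np.save('plate.npy',q); print(len(q),np.median(q[:,2]),cv2.minAreaRect(q[:,:2].astype(np.float32)*1000))
# red cartridge held
m2=(np.hypot(P[:,:,0]-s['ee_pos'][0],P[:,:,1]-s['ee_pos'][1])<.045)&(P[:,:,2]<.26)&(P[:,:,2]>.05)
print(m2.sum(), [ (e[0],e[1].round()) for e in blobs(c,(0,120,60),(8,255,255))])
```

```text
5.85 [0.49956434 0.09145036 0.24979716] [ 9.94695292e-01  1.02864809e-01 -2.37897578e-04  2.27092448e-04] [ 0.164371   -0.83291207 -0.93976335] 0.023121684413988323 24.99964762944728
17936 0.1054816223564887 ((613.7572021484375, 166.66253662109375), (90.59019470214844, 211.09681701660156), 12.164337158203125)
3033 [(array([519,  81,  23,  26, 396], dtype=int32), array([530.,  94.])), (array([498,  87,   8,  20,  55], dtype=int32), array([501.,  97.])), (array([ 257,  241,   46,   32, 1156], dtype=int32), array([279., 258.])), (array([256, 301,  48,  18, 657], dtype=int32), array([280., 308.]))]
```

View pics/wrist2.png

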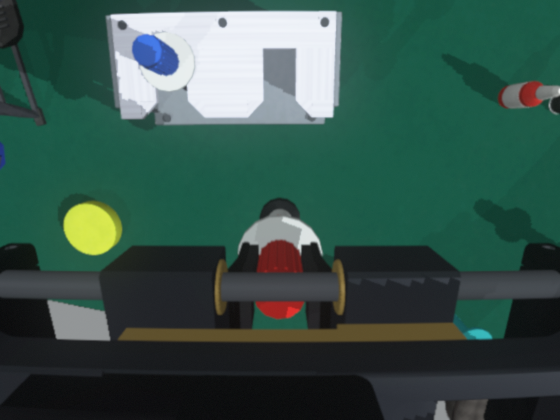

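The wrist view shows the red cartridge held upright, with its flange at about (280,240). The free slot lies straight ahead at columns 263–297, with its back end at row 48. Next I'll measure the slot walls and the held flange.

Run:
```python
from h import *
c=cam('wrist');P=cloud(c); s=r.read_state(); t=np.array(s['ee_pos'])
q=np.load('plate.npy'); yw=np.radians(12.0)
ex=np.array([np.cos(yw),np.sin(yw)]);ey=np.array([-ex[1],ex[0]]);o=np.array([.626,.119])
a=(q[:,:2]-o)@ex; b=(q[:,:2]-o)@ey
for lo,hi in((-.02,-.01),(-.01,0),(0,.008)):
    k=(a>lo)&(a<hi); bb=b[k]; print('walls',lo,bb[(bb<0)&(bb>-.03)].max().round(4),bb[(bb>0)&(bb<.03)].min().round(4))
k=np.abs(b)<.008; print('back edge',a[k].min()); k=np.abs(b-.045)<.006; print('plate front/back x',np.percentile(a[k],[.5,99.5]))
for lo in (-.045,.02): # front/back edge slope: yaw
    pass
g=np.abs(a-.03)<.02
bins=[(a[(np.abs(b-y)<.004)]).max() for y in np.arange(-.04,.14,.01)]; print('yaw corr deg',np.degrees(np.polyfit(np.arange(-.04,.14,.01),bins,1)[0]))
# pixels at slot, ray onto plane
for uv in((263,75),(297,75),(280,48)): 
    p=plane(c,[uv],.106)[0,:2]-o; print(uv,(p@ex).round(4),(p@ey).round(4))
# flange held: expected top z=tcp-.008
h=cv2.cvtColor(c['pixels'],cv2.COLOR_RGB2HSV)
m=(np.abs(P[:,:,2]-(t[2]-.008))<.006)&(np.hypot(P[:,:,0]-t[0],P[:,:,1]-t[1])<.04)&(h[:,:,1]<60)&(h[:,:,2]>120)
f=P[m]; print('flange',len(f),f.mean(0),'z',np.median(f[:,2]),'max fwd',((f[:,:2]-t[:2])@ex).max(),'lat',np.percentile((f[:,:2]-t[:2])@ey,[.5,99.5]))
```

```text
walls -0.02 -0.0163 0.0146
walls -0.01 -0.0162 0.0144
walls 0 -0.0162 0.0143
back edge 0.012181274032525755
plate front/back x [-0.04720466  0.04206825]
yaw corr deg -0.07668599758242979
(263, 75) -0.0105 0.0133
(297, 75) -0.0106 -0.0177
(280, 48) 0.0123 -0.0023
flange 1692 [0.51358505 0.09376605 0.24144667] z 0.24141067698126978 max fwd 0.024206166044666074 lat [-0.02366969  0.02344063]
```

>>> apply_moves([
  [0, 0, 0, 0, 0, 30, -1],
  [0, 0, 0, 0, 0, 60, -1],
  [0, 0, 0, 0, 0, 90, -1],
  [0, 0, 0, 0, 0, 115, -1],
  [0, 0, 0, 0, 0, 126, -1],
  [0, 0, 0, 0, 0, 126, -1],
  [0, 0, 0, 15, 0, 126, -1],
  [0, 0, 0, 30, 0, 126, -1],
  [0, 0, 0, 45, 0, 126, -1],
  [0, 0, 0, 60, 0, 126, -1],
  [0, 0, 0, 68, 0, 126, -1],
  [0, 0, 0, 76, 0, 126, -1],
  [0, 0, 0, 84, 0, 126, -1],
  [0, 0, 0, 84, 0, 126, -1],
  [0, 0, 0, 84, 0, 126, -1],
])

```text
time: 7.2
ee_pos: [0.5819, 0.1094, 0.1242]
eef_rot: [0.995, 0.103, -0.0, 0.0]
ft_force: [1.1, -0.4, -1.0]
width: 0.0233
grip_force: 25.0
```

>>> apply_moves([
  [0, 0, 0, 6, 0.5, 0, -1],
  [0, 0, 0, 12, 0.5, 0, -1],
  [0, 0, 0, 18, 0.5, 0, -1],
  [0, 0, 0, 24, 0.5, 0, -1],
  [0, 0, 0, 30, 0.5, 0, -1],
  [0, 0, 0, 35, 0.5, 0, -1],
  [0, 0, 0, 40, 0.5, 0, -1],
  [0, 0, 0, 43, 0.5, 0, -1],
  [0, 0, 0, 45, 0.5, 0, -1],
  [0, 0, 0, 45, 0.5, 0, -1],
  [0, 0, 0, 45, 0.5, 0, -1],
])

```text
time: 8.12
ee_pos: [0.626, 0.1182, 0.124]
eef_rot: [0.995, 0.103, -0.0, -0.0]
ft_force: [0.3, -0.7, -1.1]
width: 0.0235
grip_force: 25.0
```

Run:
```python
from h import *
s=r.read_state();print(s['time'],s['ee_pos'],s['ft_force'],np.round(s['joint_torque'],1))
a=cam('scene')['pixels'][80:230,180:380];b=cam('side')['pixels'][80:230,200:400]
cv2.imwrite('pics/ins.png',cv2.resize(np.hstack([a,b])[:,:,::-1],None,fx=2,fy=2,interpolation=2))
```

```text
8.1167 [0.62596789 0.11819497 0.12396111] [ 0.31728786 -0.7345501  -1.14893015] [ -0.  -62.7   8.7 -36.8  -0.   -0.1   0. ]
```

View pics/ins.png

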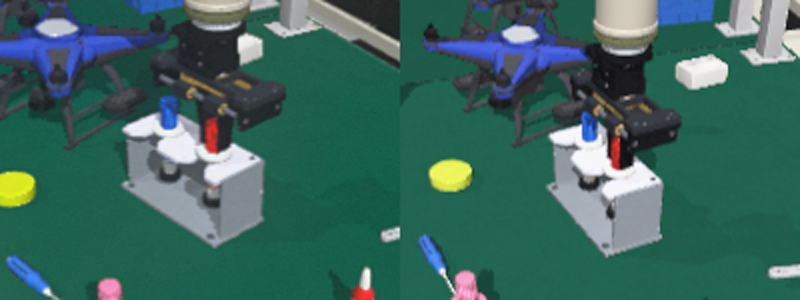

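The pictures show the red cartridge in the free slot, with its flange at (212,150) over the plate, its foot below, and blue undisturbed. I'll lower it, release and retreat upward.

>>> apply_moves([
  [0, 0, 0, 0, 0, 2, -1],
  [0, 0, 0, 0, 0, 4, -1],
  [0, 0, 0, 0, 0, 5, -1],
  [0, 0, 0, 0, 0, 5, -1],
  [0, 0, 0, 0, 0, 5, -0.3],
  [0, 0, 0, 0, 0, 5, 0],
  [0, 0, 0, 0, 0, 5, 0.2],
  [0, 0, 0, 0, 0, 5, 0.2],
  [0, 0, 0, 0, 0, 5, 0.2],
  [0, 0, 0, 0, 0, 5, 0.2],
  [0, 0, 0, 0, 0, 5, 0.2],
  [0, 0, 0, 0, 0, 5, 0.2],
  [0, 0, 0, 0, 0, 5, 0.2],
  [0, 0, 0, 0, 0, 5, 0.2],
])

```text
time: 9.38
ee_pos: [0.626, 0.1183, 0.119]
eef_rot: [0.995, 0.103, 0.0, -0.0]
ft_force: [-0.7, 0.3, -0.0]
width: 0.052
grip_force: 0.0
```

>>> apply_moves([
  [0, 0, 0, 0, 0, -10, 0.2],
  [0, 0, 0, 0, 0, -25, 0.2],
  [0, 0, 0, 0, 0, -45, 0.2],
  [0, 0, 0, 0, 0, -70, 0.2],
  [0, 0, 0, -20, 0, -90, 0.2],
  [0, 0, 0, -50, 0, -110, 0.2],
  [0, 0, 0, -80, 0, -120, 0.2],
  [0, 0, 0, -105, 0, -125, 0.2],
  [0, 0, 0, -125, 0, -130, 0.2],
  [0, 0, 0, -125, 0, -130, 0.2],
  [0, 0, 0, -125, 0, -130, 0.2],
])

```text
time: 10.3
ee_pos: [0.5037, 0.0927, 0.2504]
eef_rot: [0.995, 0.103, 0.001, -0.001]
ft_force: [0.7, 0.4, 0.1]
width: 0.0519
grip_force: 0.0
```

Run:
```python
from h import *
s=r.read_state();print(s['time'],s['ee_pos'],s['ft_force'])
c=cam('wrist','wrist3');P=cloud(c)
yw=np.radians(12.);ex=np.array([np.cos(yw),np.sin(yw)]);ey=np.array([-ex[1],ex[0]]);o=np.array([.6284,.1183])
for nm,lo,hi in(('red',(0,120,60),(8,255,255)),('blue',(100,120,60),(130,255,255))):
    for s,ce,m in blobs(c,lo,hi,100):
        q=P[m]; q=q[(q[:,2]>.148)&(q[:,2]<.17)]
        if len(q)>50: print(nm,len(q),q.mean(0).round(4),((q.mean(0)[:2]-o)@ex).round(4),((q.mean(0)[:2]-o)@ey).round(4),np.percentile(q[:,2],95))
m=(np.abs(P[:,:,2]-.111)<.0025)&(np.hypot(P[:,:,0]-o[0],P[:,:,1]-o[1])<.032)
q=P[m];C=cv2.minEnclosingCircle(q[:,:2].astype(np.float32));d=np.array(C[0])-o;print('flange',len(q),C[1],d@ex,d@ey,np.median(q[:,2]))
```

```text
10.3 [0.50365157 0.09268021 0.250413  ] [0.67625269 0.391193   0.14034176]
red 712 [0.6248 0.1177 0.1554] -0.0036 0.0001 0.15667742199336449
blue 836 [0.6059 0.2149 0.1547] -0.0019 0.0991 0.15649125427659016
flange 1495 0.025250641629099846 -0.003377182725703822 0.00022589470717343204 0.11049051859836728
```

View pics/wrist3.png

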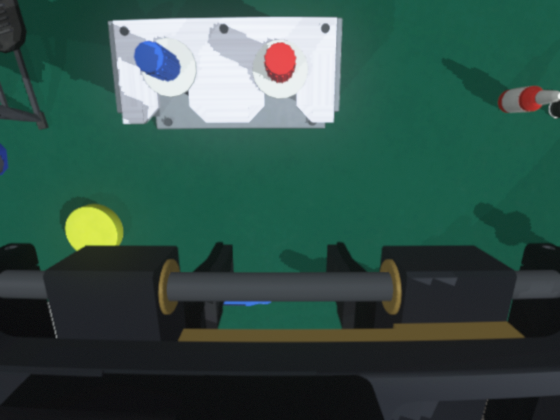

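The red cartridge hangs in the slot at (280,65). It is upright, about 3 mm short of the seat and 0 mm off sideways, with its top at 0.156 m. The gripper is clear, so I'll hand the job in.

```bash
python3 -c "
from bench import r
print(r.close_job())"
```

```text
the job is handed in; nothing more can be done
None
```

The red cartridge hangs upright in the free slot, about 3 mm short of the seat (15 mm allowed) and centred sideways; it is released, blue still hangs in its slot, the arm kept clear of yellow, and the job was handed in just after 10 s without a verdict shown.

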